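Screw the hose elbow into the clamped vacuum port

ROBOT

A 7-joint arm with a two-finger parallel gripper is mounted at the origin on the work surface. World frame = base frame: x ahead of the robot, y to its left, z up, the work surface at z = 0. Lengths are in m, angles in rad, forces in N, time in s.
With the tool pointing down it reaches from about 0.4 to 0.85 m from the base axis. Payload 10.4 kg.
Tool frame: the origin (TCP) lies between the finger pads; the fingertips stand 25 mm ahead of it and the grasp point (between the pads) lies 6 mm ahead of it (nose_length is the distance from the TCP to the fingertips, in m); z points along the fingers, y is the line along which they close (so a half turn about z gives the same grasp; the last joint's range is limited). The gripper opens to 85 mm and grips with 20 to 120 N. Pads are 22 mm wide; open, the fingers measure 114 mm over their backs; the gripper's body (76 mm by 85 mm) begins 54 mm behind the grasp point. The pads swing forward as they close: fully open they stand 13 mm farther back than shut.
Start: joints at [1.143, 0.332, -0.065, 1.46, 0.022, 1.35, -0.088], TCP at [0.246, -0.574, 0.256] pointing down, gripper open.
Joint ranges: [-2.6, 2.6], [-0.5, 2.12], [-1.47, 1.34], [0.16, 2.42], [-1.27, 4.41], [0.06, 2.06], [-2.6, 2.6]. Speed limits (rad/s): [2.22, 2.22, 2.79, 2.79, 3.14, 3.14, 3.14].

INTERFACE

Orientations are given as a unit quaternion [w, x, y, z].
In Python, from workcell import state, get_image, sign_off, search_frame, trace, nose_length gives the robot as it stands.
- The arm moves only by the tool step_arm, never from a script. Its argument "rows" is one flat list of numbers, 6 for each row, row after row: the shift along the tool's x, y, z in m, then the turn, a rotation vector about the tool's x, y, z in rad. In form: [dx, dy, dz, ax, ay, az, dx, dy, dz, ax, ay, az, ...]. A call has exactly 8 rows; each row shifts and turns the commanded pose from where the row before left it, along the tool's axes as they then stand; what a row does not reach is not made up. A row lasts 1/12 s, in which the tool goes at most 41.7 mm and 7.16 degrees, less where a joint would pass 70% of its speed; a pose out of reach is approached as far as the arm can. A call with a gripper value outside its range is refused whole. "gripper" is the finger opening in m, from 0 to 0.0854, set as the call begins (left out, the last holds). The fingers move at their own pace and stop on an object; the grip force is fixed at half the most. Time passes only in rows, so rows that do not move let the fingers close, or fill a call up. It gives the time, the measured TCP pose, the force, the opening and the grip force at its end, in the units of the state.
- state(): the state, without advancing time (a new reading comes with each control period).
- get_image(name): name is "scene" or "top" or "wrist"; returns a dict with "pixels" (384x512x3 uint8, blue, green, red), "fx", "fy", "cx", "cy" (pixels), "dist_coeffs" ([k1, k2, p1, p2, k3] as OpenCV has them; the pictures are not rectified), "xyz" and "rotation" of the camera in the world; the wrist camera has in their place "tool_from_camera" (4x4, takes a point from camera to tool coordinates, whose origin is the TCP and whose axes are the flange's). Camera axes: x right, y down, z forward; pixel columns grow to the right and rows downward; lengths in m; the calibration is good to about 2 mm. A picture is of the moment at which its call begins: read the wrist's pose just before it. There is no depth.
- sign_off(): hands the job in; it is judged then, once.
Trained networks look in the newest picture that a camera, given by its name, has taken for a name from the list of things; names that differ only in an ending like _2 or _b are one class to them, and where a whole thing is asked for, a point or a joint stands for the part that bears it (a point fixed in the world has none). Each returns a list of dicts, best first, with "conf" (0 to 1); they miss things now and then, are a little off and sometimes report something else, mostly with a low value. They report only what shows in the picture. A call takes as long as a camera call. They do not tell look-alikes from the thing itself.
- search_frame(camera, label): "rect" ([left, top, width, height] in pixels, round what is visible of it).
- trace(camera, label): "pixels" (384x512 bool, what is visible of it) and "rect" ([left, top, width, height] in pixels, round what is visible of it).
The state is a dict: "t": time; "qpos": joint angles; "qd": joint speeds; "joint_efforts": joint torques, N m; "eef_pos": TCP position; "tool_rot": TCP orientation; "ft_force": force on the tool from outside, world axes, zero at the start; "wrist_torque": the same for the moment, N m; "width": finger opening in m; "grip_force": force on a finger pad.
Only numpy, scipy, OpenCV 4.12 (cv2) and the standard library are available. Lean on these libraries where they do the work, as an engineer would, in place of code of your own. Each camera call takes 0.05 s, during which the arm holds its last target. There are 200 camera calls.

TASK

Take the brass hose elbow from the parts rack and screw it into the port of the clamped vacuum block: rest its spigot in the mouth, feel for the thread start with light pressure, then turn it clockwise until it pulls down and tightens on the gasket, and stop with the barb pointing the same way as the rib on the block. Never press or strain the port hard, do not overrun the rib and back off, leave the bottles and the beaker alone, and let go of the elbow.

Things in the scene. Friction and masses are not known exactly. Their poses are not given: they have to be found in the camera images.
- elbow_grip (a point): Centre of the brass elbow's square body, where to grip it: 26 mm long (x), 24 mm across its two flats (grip the flats at +y and -y), 32 mm tall, top 16 mm above this point. z up is the elbow's axis, x points along the hose barb. A collar 29 mm across lies 16 to 20 mm below this point. The spigot's tip is 48 mm below. 0.13 to 0.21 kg
- elbow: The elbow; origin at its spigot's tip, z up the axis, x along the barb. Spigot 20 mm thick, 28 mm long, the last 4 mm tapering to 14 mm. Two lugs 5 mm thick (rounded above, flat below) stick out at +y and -y to 17.5 mm from the axis, their centres 12 mm above the tip. It stands upright in the rack, its tip 12 mm above the table
- barb_tip (a point): Tip of the elbow's hose barb, 55 mm from the elbow's axis along its x, level with the middle of its body; the barb is 15 mm thick
- port_mouth (a point): Centre of the mouth of the female port, flush with the block's top. z up is the port's axis, x points to the rib. Round hole of 22 mm for the spigot in a flat brass ledge, with two opposite slots 6.5 mm wide for the lugs. While the lugs lie on the ledge the elbow's body centre is 38.5 mm above this point (its tip 9.5 mm below). The ledge breaks at 45 N of pressing, the thread at 90 N
- rib (a point): Top of a small rib, 13 mm long and 3 mm high, on the block, 34 mm from the port's axis along x: the set direction. From above, the lugs drop in with the barb 36 to 96 degrees anticlockwise of it; the exact angle differs each time, is not measured and must be felt (3 to 5 degrees of play either way). A half turn away the lugs fit too, but the barb ends up backwards
- seat (a point): Centre of a sprung rubber gasket (2.5 N/mm) 19 mm below the mouth. The lugs drop 9.5 mm until the tip rests on it. Turned clockwise, they run free some 25 degrees, then a ramp draws the elbow down 8 mm per quarter turn: resistance rises; let it down as it turns. Over the rib it is 1 to 7 mm lower than when it dropped, and friction holds it. Hard stop 115 degrees past the slots
- port: Fixed aluminium block 84 by 84 mm, 62 mm tall, in a clamp whose jaws reach 58 mm from the axis on both y sides, 12 mm lower than the top, on a plate 150 mm long in y; a pipe stub sticks out 26 mm at +x. Origin on the table under the mouth, x towards the rib
- rack: Fixed white plastic rack, 100 (x) by 70 by 20 mm tall, origin under its centre; the elbow's spigot stands loosely in a hole 22 mm across, 8 mm deep, 18 mm from the centre towards -x
- sample_bottle: The clear sample jar with a white cap, 60 mm across, 105 mm tall, standing near the work, not to be disturbed; origin at the centre of its underside
- beaker: The open glass beaker, 68 mm across, 85 mm tall, standing near the work, not to be disturbed; origin at the centre of its underside
- reagent_bottle: The small amber reagent bottle, 48 mm across, 85 mm tall, standing near the work, not to be disturbed; origin at the centre of its underside
Things that resemble listed ones, but are neither listed nor needed, are in the scene too. What is shaped like the elbow but blue is not meant.

How it is judged:
By the outcome, as a careful person would: the job done as asked, in the order asked, and still so for the second after the job is handed in, with the robot touching nothing.
It also fails if it takes over 72 s, if anything falls off the work surface, if the arm or the gripper's body presses on something with over 40 N, if the wrist force passes 120 N, or if a joint passes its speed limit or range.

## Working session

There is one attempt and no reset: what is moved stays moved. The work goes in short steps, Python scripts to look and compute and a tool call to move; the robot and the scene stay as the last step left them, time stands still between calls to the robot, and variables do not carry over. Pictures are saved under pics/ and viewed, at most 10 in all, crops included, and the job is handed in when it is done.

Besides the shell and the picture viewer there is one more tool, called after "Emit:" as a command line: name --argument value ..., lists and objects as JSON in quotes. step_arm: Moves the arm, as the interface text tells. Its arguments: {"type":"object","properties":{"rows":{"type":"array","items":{"type":"number"}},"gripper":{"type":"number"}},"required":["rows"]}

```bash
mkdir -p pics
cat > h.py <<'E'
import numpy as np, cv2
from workcell import *
E
python3 - <<'E'
from h import *
s=state();print({k:np.round(v,3) for k,v in s.items()}, nose_length)
ims=[]
for n in ("scene","top"):
    im=get_image(n);cv2.imwrite(f"pics/{n}0.png",im["pixels"])
    print(n,im["fx"],im["cx"],im["cy"],im["dist_coeffs"],np.round(im["xyz"],3),np.round(im["rotation"],3).tolist())
    for l in ("elbow","barb_tip","port","rib","rack","sample_bottle","beaker","reagent_bottle"):
        print(l,[(np.round(d["rect"]).tolist(),round(d["conf"],2)) for d in search_frame(n,l)])
E
```

```text
{'t': np.float64(0.0), 'qpos': array([ 1.143,  0.333, -0.065,  1.461,  0.022,  1.35 , -0.088]), 'qd': array([ 0.001,  0.   ,  0.   ,  0.   , -0.   , -0.003,  0.   ]), 'joint_efforts': array([ 1.0000e-03, -6.2545e+01,  4.9000e-02, -3.9159e+01,  1.6000e-02,
        1.0000e-02, -0.0000e+00]), 'eef_pos': array([ 0.246, -0.574,  0.256]), 'tool_rot': array([-0.001,  0.98 ,  0.201, -0.   ]), 'ft_force': array([ 0.658, -0.018, -0.032]), 'wrist_torque': array([0.033, 0.033, 0.007]), 'grip_force': np.float64(0.0), 'width': np.float64(0.086)} 0.025
scene 396.30317819036173 260.5346298794534 186.47900381991417 [0.03106473 0.         0.         0.         0.        ] [1.244 0.238 0.842] [-0.217, 0.558, 0.739, -0.307]
elbow [([298.0, 155.0, 29.0, 17.0], 0.77), ([341.0, 159.0, 19.0, 20.0], 0.67), ([328.0, 182.0, 17.0, 20.0], 0.61), ([177.0, 174.0, 53.0, 55.0], 0.46)]
barb_tip [([338.0, 160.0, 22.0, 21.0], 0.71), ([331.0, 179.0, 13.0, 24.0], 0.55), ([298.0, 157.0, 23.0, 18.0], 0.46)]
port []
rib []
rack [([315.0, 189.0, 35.0, 34.0], 0.86), ([383.0, 181.0, 26.0, 28.0], 0.53)]
sample_bottle [([212.0, 231.0, 33.0, 44.0], 0.93)]
beaker [([98.0, 198.0, 34.0, 38.0], 0.81)]
reagent_bottle [([383.0, 181.0, 23.0, 30.0], 0.85)]
top 358.8263079658496 253.31215829258852 191.65762138251097 [-0.10728926  0.          0.          0.          0.        ] [0.438 0.008 1.2  ] [-0.041, 0.709, -0.703, 0.04]
elbow [([183.0, 210.0, 15.0, 23.0], 0.69), ([211.0, 244.0, 19.0, 16.0], 0.65), ([173.0, 253.0, 21.0, 12.0], 0.48)]
barb_tip [([186.0, 206.0, 11.0, 23.0], 0.7), ([210.0, 244.0, 20.0, 15.0], 0.54)]
port [([280.0, 170.0, 47.0, 51.0], 0.93)]
rib [([276.0, 171.0, 52.0, 46.0], 0.6)]
rack [([185.0, 206.0, 21.0, 30.0], 0.94), ([278.0, 172.0, 49.0, 46.0], 0.24)]
sample_bottle [([251.0, 129.0, 17.0, 24.0], 0.59)]
beaker [([342.0, 140.0, 29.0, 18.0], 0.77), ([279.0, 169.0, 47.0, 52.0], 0.62)]
reagent_bottle [([134.0, 226.0, 22.0, 19.0], 0.53)]
```

Run:
```python
import cv2,numpy as np
a=cv2.imread("pics/top0.png")[110:280,120:390]; b=cv2.imread("pics/scene0.png")[130:290,80:430]
a=cv2.resize(a,(540,340),interpolation=3);b=cv2.resize(b,(525,240),interpolation=3)
c=np.zeros((590,545,3),np.uint8);c[:340,:540]=a;c[345:585,:525]=b
cv2.imwrite("pics/c0.png",c)
```

```text
(no output)
```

View pics/c0.png

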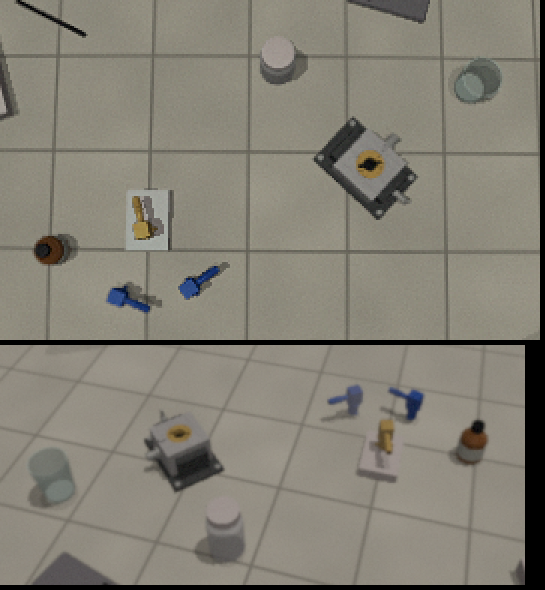

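The top view shows the brass elbow on the white rack at (191,225) with its barb up the image. The blue look-alikes are at (180,258) and (215,254), so I choose the brass one. The port is at (305,192), with its pipe stub to the upper right at (315,180).

```bash
cat > h.py <<'E'
import numpy as np, cv2
from workcell import *
from scipy.spatial.transform import Rotation as R
def q2R(q): return R.from_quat([q[1],q[2],q[3],q[0]]).as_matrix()
def cam(im,s=None):
    if "xyz" in im:
        r=np.array(im["rotation"]); return (q2R(r) if r.size==4 else r), np.array(im["xyz"])
    T=np.array(im["tool_from_camera"]); Rt=q2R(s["tool_rot"])
    return Rt@T[:3,:3], Rt@T[:3,3]+s["eef_pos"]
def K(im): return np.array([[im["fx"],0,im["cx"]],[0,im["fy"],im["cy"]],[0,0,1]])
def plane(im,uv,z,s=None):
    Rc,c=cam(im,s)
    n=cv2.undistortPoints(np.array(uv,float).reshape(-1,1,2),K(im),np.array(im["dist_coeffs"]))[:,0]
    d=np.c_[n,np.ones(len(n))]@Rc.T
    return c+d*((z-c[2])/d[:,2])[:,None]
def proj(im,P,s=None):
    Rc,c=cam(im,s)
    return cv2.projectPoints((np.array(P,float).reshape(-1,3)-c)@Rc,np.zeros(3),np.zeros(3),K(im),np.array(im["dist_coeffs"]))[0][:,0]
def yaw():
    x=q2R(state()["tool_rot"])[:,0]; return np.degrees(np.arctan2(x[1],x[0]))
E
python3 - <<'E'
from h import *
im=get_image("top")
for n,uv,z in (("elbow",(191.5,225),.07),("barbtip",(187.5,210),.06),("port",(304.5,192),.062),("stub",(315.5,179),.04),("rack",(194.5,219.5),.02),("bottle",(259,140),.1),("beaker",(363,148),.08),("reag",(143,234),.08)):
    p=plane(im,uv,z)[0]; print(n,p.round(3),np.degrees(np.arctan2(p[1],p[0])).round(1),np.hypot(*p[:2]).round(3))
im=get_image("wrist");s=state();print(np.round(im["tool_from_camera"],3),im["fx"])
print(q2R(s["tool_rot"]).round(3),yaw())
E
```

```text
elbow [0.461 0.205 0.07 ] 24.0 0.504
barbtip [0.509 0.221 0.06 ] 23.5 0.554
port [ 0.569 -0.152  0.062] -15.0 0.589
stub [ 0.615 -0.192  0.04 ] -17.3 0.644
rack [0.48  0.204 0.02 ] 23.1 0.522
bottle [ 0.728 -0.005  0.1  ] -0.4 0.728
beaker [ 0.711 -0.341  0.08 ] -25.6 0.789
reag [0.43  0.357 0.08 ] 39.6 0.559
[[-0.    -0.957 -0.289  0.074]
 [ 1.    -0.     0.     0.   ]
 [-0.    -0.289  0.957 -0.119]
 [ 0.     0.     0.     1.   ]] 303.48846116209023
[[ 0.919  0.394  0.   ]
 [ 0.394 -0.919 -0.   ]
 [ 0.     0.    -1.   ]] 23.199059657644597
```

Emit:
step_arm --rows '[0.029, -0.0163, 0, 0, 0, 0, 0.029, -0.0163, 0, 0, 0, 0, 0.029, -0.0163, 0, 0, 0, 0, 0.029, -0.0163, 0, 0, 0, 0, 0.029, -0.0163, 0, 0, 0, 0, 0.029, -0.0163, 0, 0, 0, 0, 0.029, -0.0163, 0, 0, 0, 0, 0.029, -0.0163, 0, 0, 0, 0]'

```text
t: 1.67
eef_pos: [0.4088, -0.3619, 0.2566]
tool_rot: [0.0, 0.98, 0.201, 0.0]
ft_force: [0.5, -0.9, 0.3]
width: 0.0851
grip_force: 0.0
```

Emit:
step_arm --rows '[0.029, -0.0163, 0, 0, 0, 0, 0.029, -0.0163, 0, 0, 0, 0, 0.029, -0.0163, 0, 0, 0, 0, 0.029, -0.0163, 0, 0, 0, 0, 0.029, -0.0163, 0, 0, 0, 0, 0.029, -0.0163, 0, 0, 0, 0, 0.029, -0.0163, 0, 0, 0, 0, 0.0, 0, 0, 0, 0, 0]'

```text
t: 2.33
eef_pos: [0.553, -0.1711, 0.2564]
tool_rot: [-0.001, 0.979, 0.205, 0.001]
ft_force: [-0.0, 1.3, 0.4]
width: 0.0856
grip_force: 0.0
```

Run:
```python
from h import *
s=state();print(s["t"],s["qpos"].round(3),s["eef_pos"],yaw(),s["ft_force"])
im=get_image("wrist");cv2.imwrite("pics/w1.png",im["pixels"])
for l in ("port","rib","port_mouth"):
    print(l,[(np.round(d["rect"]).tolist(),round(d["conf"],2)) for d in search_frame("wrist",l)])
print(proj(im,[[.569,-.152,.062],[.615,-.192,.04]],s))
```

```text
2.3333 [ 0.558  0.257 -0.398  1.571  0.098  1.332 -1.009] [ 0.55299875 -0.17108546  0.25640988] 23.700115422535784 [-0.017139    1.28807535  0.36056847]
port [([185.0, 71.0, 122.0, 156.0], 0.65)]
rib [([190.0, 72.0, 122.0, 155.0], 0.79)]
port_mouth [([186.0, 72.0, 125.0, 152.0], 0.66)]
[[248.04557836 155.94654597]
 [299.27216807 128.91079347]]
```

View pics/w1.png

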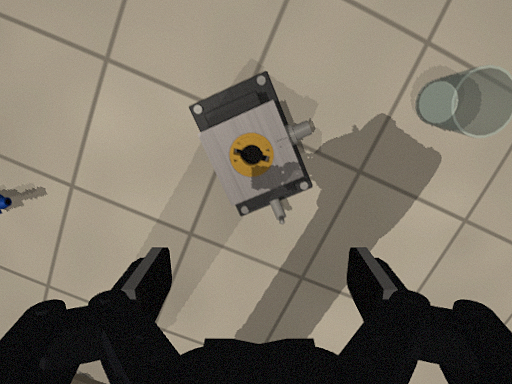

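The wrist view shows the port's gold ring at about (251,155), the pipe stub at (302,130) and the screw at (279,210). I'll enlarge it to find the rib.

Run:
```python
import cv2,numpy as np
a=cv2.imread("pics/w1.png")[60:230,170:330]
a=cv2.resize(a,(560,595),interpolation=2);a=cv2.convertScaleAbs(a,alpha=1.4,beta=10)
cv2.imwrite("pics/c1.png",a)
```

```text
(no output)
```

View pics/c1.png

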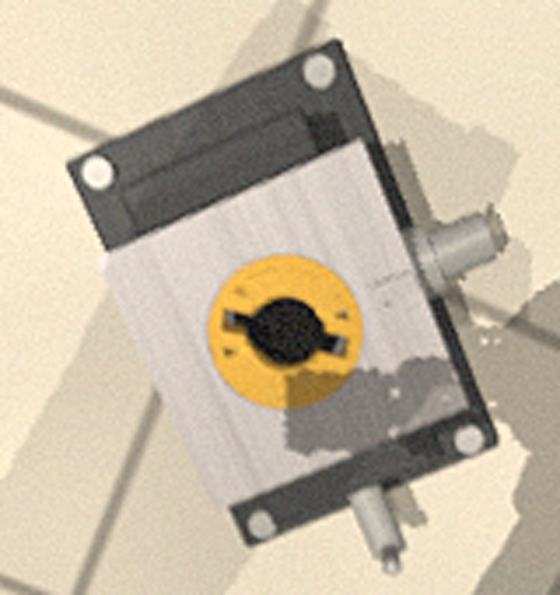

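```bash
cat >> h.py <<'E'
def ring(im,s):
    hsv=cv2.cvtColor(im["pixels"],cv2.COLOR_BGR2HSV)
    m=cv2.inRange(hsv,(15,110,60),(32,255,255))
    n,l,st,c=cv2.connectedComponentsWithStats(m); i=1+np.argmax(st[1:,4])
    cs=cv2.findContours((l==i).astype(np.uint8),cv2.RETR_EXTERNAL,cv2.CHAIN_APPROX_NONE)[0]
    c=max(cs,key=cv2.contourArea); e=cv2.fitEllipse(cv2.convexHull(c)); return e
E
python3 - <<'E'
from h import *
s=state();im=get_image("wrist")
e=ring(im,s);print(e)
p=plane(im,[e[0]],.062,s)[0];print("mouth",p,"in tool",q2R(s["tool_rot"]).T@(p-s["eef_pos"]))
f=lambda x,y:(170+(x+.5)/3.5-.5,60+(y+.5)/3.5-.5)
P=plane(im,[f(105,258),f(360,140),f(235,318),f(338,345),f(389,283),f(286,331)],.062,s)
a=lambda d:np.degrees(np.arctan2(d[1],d[0]))
print("edge",a(P[1]-P[0]),np.linalg.norm(P[1]-P[0]),"slot",a(P[3]-P[2]),"rib",a(P[4]-P[5]),P[5])
t=get_image("top");e=ring(t,None);print(e)
e0=((304.5,192),0);print(plane(t,[e[0]],.062))
E
```

```text
((243.82882690429688, 146.85157775878906), (44.133052825927734, 44.60020446777344), 141.01805114746094)
mouth [ 0.572088  -0.1536627  0.062    ] in tool [ 0.03123235 -0.01486024  0.19422324]
edge -42.887770123612626 0.08083831157209201 slot -81.71526794026767 rib -41.82240439835612 [ 0.56809073 -0.16374063  0.062     ]
((190.85914611816406, 218.26324462890625), (15.971384048461914, 21.34238624572754), 178.3193359375)
[[0.48218977 0.20925705 0.062     ]]
```

Emit:
step_arm --rows '[0.031, -0.015, 0.02, 0, 0, 0, 0, 0, 0.036, 0, 0, 0, 0, 0, 0, 0, 0, 0.12, 0, 0, 0, 0, 0, 0.12, 0, 0, 0, 0, 0, 0.12, 0, 0, 0, 0, 0, 0.12, 0, 0, 0, 0, 0, 0.12, 0, 0, 0, 0, 0, 0.12]'

```text
t: 3.3
eef_pos: [0.5719, -0.1537, 0.2004]
tool_rot: [0.0, 0.987, -0.161, 0.0]
ft_force: [0.7, 0.3, 0.2]
width: 0.0859
grip_force: 0.0
```

Emit:
step_arm --rows '[0, 0, 0, 0, 0, 0.12, 0, 0, 0, 0, 0, 0.12, 0, 0, 0, 0, 0, 0.12, 0, 0, 0, 0, 0, 0.05, 0, 0, 0, 0, 0, 0, 0, 0, 0, 0, 0, 0, 0, 0, 0, 0, 0, 0, 0, 0, 0, 0, 0, 0]'

```text
t: 3.97
eef_pos: [0.5722, -0.1528, 0.2004]
tool_rot: [0.0, 0.935, -0.354, 0.0]
ft_force: [-0.7, 0.0, -0.1]
width: 0.0856
grip_force: 0.0
```

Run:
```python
from h import *
s=state();print(s["t"],s["qpos"].round(3),s["eef_pos"],yaw(),s["ft_force"],s["qd"].round(3))
im=get_image("wrist")
e=ring(im,s);print(e)
p=plane(im,[e[0]],.062,s)[0];print("mouth",p,"in tool",q2R(s["tool_rot"]).T@(p-s["eef_pos"]))
u,v=map(int,e[0]); a=cv2.convertScaleAbs(im["pixels"],alpha=1.3)
v0,u0=max(0,v-95),max(0,u-130)
a=cv2.resize(a[v0:v0+190,u0:u0+260],None,fx=3,fy=3,interpolation=2);print(u0,v0,a.shape)
cv2.imwrite("pics/c2.png",a)
```

```text
3.9667 [ 0.391  0.309 -0.251  1.616  0.081  1.227 -2.171] [ 0.5721709  -0.15280511  0.20035636] -41.496764766197074 [-0.74317231  0.03848532 -0.07483954] [-0.002  0.001 -0.002 -0.001  0.001  0.001 -0.007]
((259.62994384765625, 190.75680541992188), (49.944847106933594, 51.886409759521484), 89.52827453613281)
mouth [ 0.5721163  -0.15385063  0.062     ] in tool [0.0006349  0.00081072 0.13835649]
129 95 (570, 780, 3)
```

View pics/c2.png

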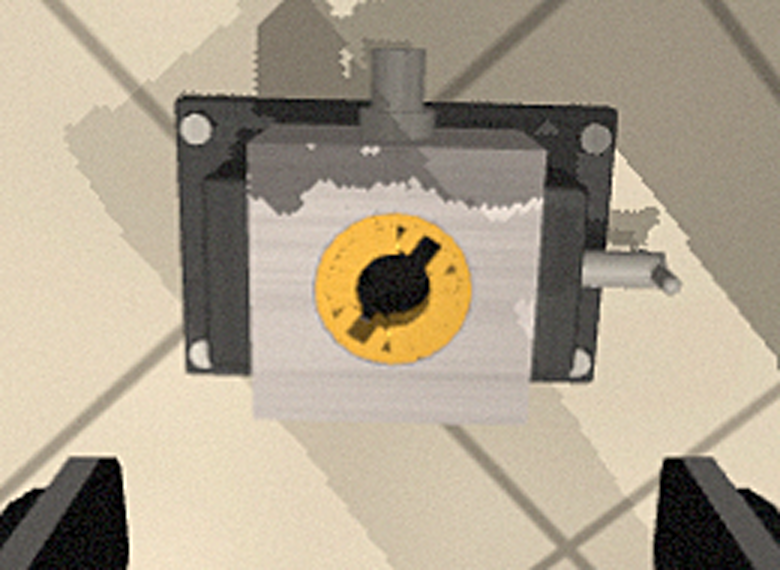

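The port is now square on with its rib side up. The ring centre is at crop (394,288), the slots at (428,246) and (362,330), and the block's top corners at (247,150) and (545,150).

Run:
```python
from h import *
s=state();im=get_image("wrist")
f=lambda x,y:(129+(x+.5)/3-.5,95+(y+.5)/3-.5)
P=plane(im,[f(*q) for q in ((247,150),(545,150),(527,420),(253,418),(428,246),(362,330),(390,181))],.062,s)
a=lambda d:np.degrees(np.arctan2(d[1],d[0]))
print("edges",a(P[0]-P[3]),a(P[1]-P[2]),a(P[1]-P[0])+90,a(P[2]-P[3])+90,"slot",a(P[4]-P[5]),a(P[4]-P[5])+90,P[:4].mean(0), [np.linalg.norm(P[i]-P[i-1]) for i in range(4)])
print(P[6]-[.5721,-.1538,.062],a(P[6]-[.5721,-.1538,.062]))
# refine by edge detection: pixel gradient lines on the plane
g=cv2.cvtColor(im["pixels"],cv2.COLOR_BGR2GRAY)
for l in cv2.createLineSegmentDetector().detect(g)[0][:,0]:
    Q=plane(im,l.reshape(2,2),.062,s);L=np.linalg.norm(Q[1]-Q[0])
    if L>.03 and np.linalg.norm(Q.mean(0)-[.572,-.154,.062])<.06: print(l.round(),L.round(3),(a(Q[1]-Q[0])%90).round(1)-90, (np.round((Q-[.572,-.154,.062])[:,:2]@[[.743,.669],[-.669,.743]],3)).tolist())
```

```text
edges -42.830151393192175 -42.58255497642511 -41.52481498996127 -41.99305710582797 slot -78.55277500093756 11.447224999062442 [ 0.57166111 -0.15332569  0.062     ] [np.float64(0.04123640222163384), np.float64(0.08395146648149666), np.float64(0.08269337650714029), np.float64(0.08429602467079744)]
[ 0.02432396 -0.02031739  0.        ] -39.871429311719126
[305. 221. 310. 160.] 0.055 -43.0 [[-0.028, -0.042], [0.027, -0.043]]
[211. 142. 212. 218.] 0.069 -42.9 [[0.042, 0.042], [-0.026, 0.043]]
[309. 144. 269. 143.] 0.034 -42.3 [[0.041, -0.041], [0.041, -0.008]]
```

Emit:
step_arm --rows '[-0.032, -0.0195, 0, 0, 0, 0, -0.032, -0.0195, 0, 0, 0, 0, -0.032, -0.0195, 0, 0, 0, 0, -0.032, -0.0195, 0, 0, 0, 0, -0.032, -0.0195, 0, 0, 0, 0, -0.032, -0.0195, 0, 0, 0, 0, -0.032, -0.0195, 0, 0, 0, 0, -0.032, -0.0195, 0, 0, 0, 0]'

```text
t: 4.73
eef_pos: [0.4974, 0.0919, 0.199]
tool_rot: [0.002, 0.936, -0.352, -0.001]
ft_force: [0.3, -0.6, -0.4]
width: 0.0854
grip_force: 0.0
```

Emit:
step_arm --rows '[-0.032, -0.0195, 0, 0, 0, 0, -0.032, -0.0195, 0, 0, 0, 0, 0, 0, 0, 0, 0, -0.12, 0, 0, 0, 0, 0, -0.12, 0, 0, 0, 0, 0, -0.12, 0, 0, 0, 0, 0, -0.12, 0, 0, 0, 0, 0, -0.12, 0, 0, 0, 0, 0, -0.12]'

```text
t: 5.4
eef_pos: [0.494, 0.1032, 0.1961]
tool_rot: [0.005, 1.0, 0.001, -0.004]
ft_force: [0.4, -0.0, 0.1]
width: 0.0851
grip_force: 0.0
```

Emit:
step_arm --rows '[0, 0, 0, 0, 0, -0.12, 0, 0, 0, 0, 0, -0.12, 0, 0, 0, 0, 0, -0.06, 0, 0, 0, 0, 0, 0, 0, 0, 0, 0, 0, 0, 0, 0, 0, 0, 0, 0, 0, 0, 0, 0, 0, 0, 0, 0, 0, 0, 0, 0]'

```text
t: 6.07
eef_pos: [0.494, 0.1031, 0.196]
tool_rot: [0.004, 0.989, 0.147, -0.004]
ft_force: [0.1, -0.8, 0.6]
width: 0.0856
grip_force: 0.0
```

Run:
```python
from h import *
s=state();print(s["t"],s["qpos"].round(3),s["eef_pos"],yaw(),s["ft_force"])
im=get_image("wrist")
u,v=proj(im,[[.461,.205,.076]],s)[0].astype(int);print(u,v)
v0,u0=max(0,v-100),max(0,u-130)
a=cv2.resize(im["pixels"][v0:v0+200,u0:u0+266],None,fx=3,fy=3,interpolation=2);print(u0,v0,a.shape)
cv2.imwrite("pics/c3.png",a)
```

```text
6.0667 [-0.304  0.12   0.004  1.848  0.007  1.184 -1.579] [0.49401461 0.10314698 0.19599002] 16.90586886916003 [ 0.11009043 -0.80051572  0.60045558]
128 198
0 98 (600, 798, 3)
```

View pics/c3.png

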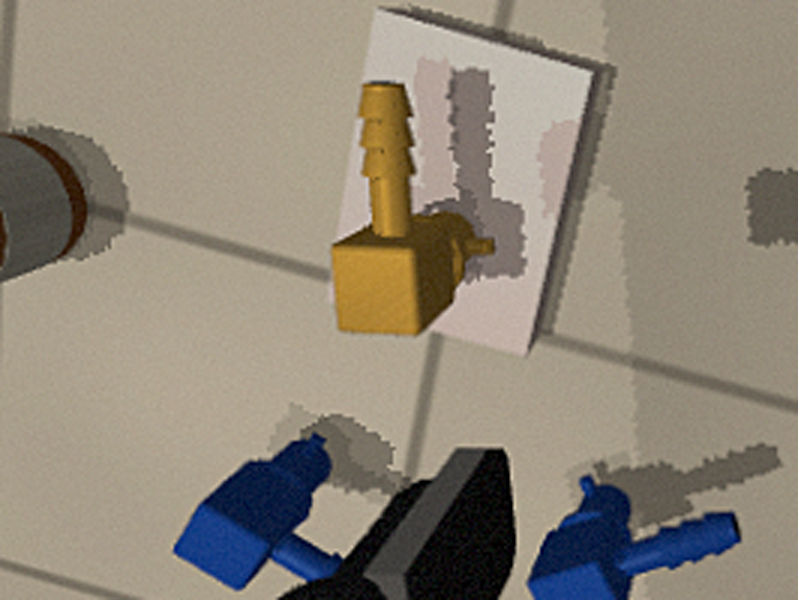

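The brass elbow's top face is centred at crop (377,288), and its barb points up to the tip at (384,88). It is clearly brass and stands in the white rack; the blue ones are below it.

Run:
```python
from h import *
s=state();im=get_image("wrist")
f=lambda x,y:((x+.5)/3-.5,98+(y+.5)/3-.5)
a=lambda d:np.degrees(np.arctan2(d[1],d[0]))
P=plane(im,[f(*q) for q in ((333,247),(422,243),(417,331),(340,331))],.076,s)
c=P.mean(0);t=plane(im,[f(385,88)],.062,s)[0]
print(P,c,"yaws",a(P[0]-P[3]),a(P[1]-P[2]),a(P[1]-P[0])+90,a(P[2]-P[3])+90,"tip",t,a(t-c),np.linalg.norm((t-c)[:2]))
d=q2R(s["tool_rot"]).T@(c-s["eef_pos"]);print("tool delta",d)
```

```text
[[0.4724377  0.22171653 0.076     ]
 [0.48060811 0.19827454 0.076     ]
 [0.45511285 0.19510769 0.076     ]
 [0.44872963 0.21614676 0.076     ]] [0.46422207 0.20781138 0.076     ] yaws 13.220822059512352 7.08063537099899 19.215361087656973 16.877715380825222 tip [0.51591425 0.22049255 0.062     ] 13.783645074927094 0.05322492581372668
tool delta [ 0.00315376 -0.10968873  0.11916254]
```

Emit:
step_arm --rows '[0.001, -0.027, 0.005, 0, 0, 0.01, 0.001, -0.027, 0.005, 0, 0, 0.01, 0.001, -0.027, 0.005, 0, 0, 0.01, 0, -0.028, 0.005, 0, 0, 0.01, 0, 0, 0, 0, 0, 0.01, 0, 0, 0, 0, 0, 0, 0, 0, 0, 0, 0, 0, 0, 0, 0, 0, 0, 0]'

```text
t: 6.83
eef_pos: [0.4671, 0.2074, 0.1753]
tool_rot: [0.005, 0.993, 0.122, -0.004]
ft_force: [-0.2, 0.9, 0.6]
width: 0.0854
grip_force: 0.0
```

Run:
```python
from h import *
s=state();print(s["t"],s["eef_pos"],yaw(),s["ft_force"],q2R(s["tool_rot"])[:,2])
im=get_image("wrist")
u,v=proj(im,[[.464,.208,.076]],s)[0].astype(int);print(u,v)
v0,u0=max(0,v-100),max(0,u-100)
a=cv2.resize(im["pixels"][v0:v0+195,u0:u0+200],None,fx=3,fy=3,interpolation=2);print(u0,v0,a.shape)
cv2.imwrite("pics/c4.png",a)
```

```text
6.8333 [0.46705009 0.20740668 0.17531593] 14.013905530245871 [-0.24537238  0.94262525  0.61053023] [-0.00706723 -0.01020869 -0.99992292]
255 207
155 107 (585, 600, 3)
```

View pics/c4.png

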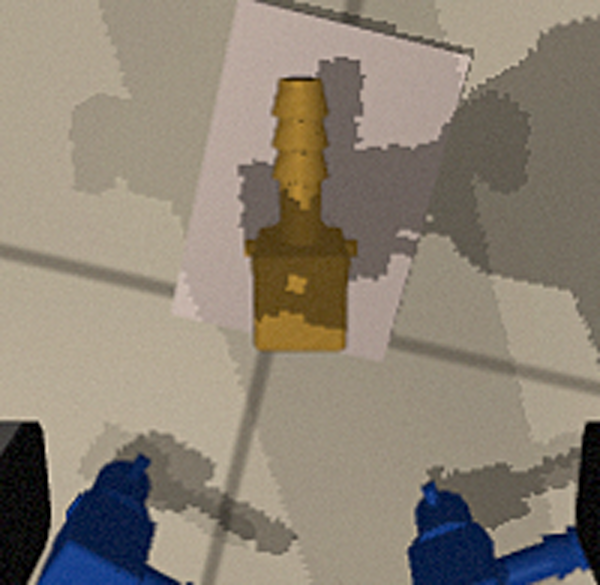

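The elbow's top face is centred at crop (300,300), with its barb straight up to (299,80), so the yaw is nearly aligned.

Run:
```python
from h import *
s=state();im=get_image("wrist")
f=lambda x,y:(155+(x+.5)/3-.5,107+(y+.5)/3-.5)
a=lambda d:np.degrees(np.arctan2(d[1],d[0]))
P=plane(im,[f(*q) for q in ((252,252),(349,252),(346,350),(255,350))],.076,s)
c=P.mean(0);t=plane(im,[f(299.5,80)],.064,s)[0]
Rt=q2R(s["tool_rot"]);n=(P[2]+P[3])/2
x=np.array([np.cos(np.radians(14)),np.sin(np.radians(14)),0]);
print(c,"near-edge based",n+.013*x,"yaws",a(P[1]-P[0])+90,a(P[2]-P[3])+90,"tip",t,a(t-c),np.linalg.norm((t-c)[:2]),[np.linalg.norm(P[i]-P[i-1]) for i in range(4)])
g=c.copy();g[2]=.060
# target TCP with tool vertical: grasp point 6 mm ahead -> TCP z=.066
Rd=np.c_[x,[np.sin(np.radians(14)),-np.cos(np.radians(14)),0],[0,0,-1]]
print("correction rotvec(tool)",R.from_matrix(Rt.T@Rd).as_rotvec(),"tilt only; delta in vertical frame",Rd.T@(g+[0,0,.006]-s["eef_pos"]))
```

```text
[0.46418833 0.20843381 0.076     ] near-edge based [0.46400671 0.20844685 0.076     ] yaws 13.83506713899628 13.78572416740677 tip [0.51680518 0.22163234 0.064     ] 14.081653019787117 0.05424697376889886 [np.float64(0.02633810462651156), np.float64(0.02415915997999227), np.float64(0.02635929663862263), np.float64(0.02346072594592988)]
correction rotvec(tool) [ 8.08060123e-03  9.29180859e-03 -4.79367828e-05] tilt only; delta in vertical frame [-0.00254032 -0.00172782  0.10934754]
```

Emit:
step_arm --rows '[-0.0025, -0.0017, 0.004, 0.008, 0.0093, 0, 0, 0, 0.02, 0, 0, 0, 0, 0, 0.02, 0, 0, 0, 0, 0, 0.02, 0, 0, 0, 0, 0, 0.02, 0, 0, 0, 0, 0, 0.012, 0, 0, 0, 0, 0, 0.008, 0, 0, 0, 0, 0, 0, 0, 0, 0]'

```text
t: 7.6
eef_pos: [0.4627, 0.2087, 0.0696]
tool_rot: [0.0, 0.992, 0.122, -0.001]
ft_force: [-0.6, -0.4, 0.0]
width: 0.0851
grip_force: 0.0
```

Run:
```python
from h import *
s=state();print(s["t"],s["eef_pos"],yaw(),s["ft_force"],q2R(s["tool_rot"])[:,2])
```

```text
7.6 [0.46270686 0.20872273 0.06961294] 14.065772237672734 [-0.60949886 -0.42979718  0.00404267] [-2.45484701e-03 -8.68336581e-04 -9.99996610e-01]
```

Emit:
step_arm --rows '[0.0014, 0, -0.0015, 0, 0, 0, 0, 0, 0, 0, 0, 0, 0, 0, 0, 0, 0, 0, 0, 0, 0, 0, 0, 0, 0, 0, 0, 0, 0, 0, 0, 0, 0, 0, 0, 0, 0, 0, 0, 0, 0, 0, 0, 0, 0, 0, 0, 0]' --gripper 0.005

```text
t: 8.27
eef_pos: [0.4653, 0.21, 0.0733]
tool_rot: [-0.0, 0.992, 0.123, 0.0]
ft_force: [-1.2, -0.1, 6.6]
width: 0.0232
grip_force: 58.9
```

Emit:
step_arm --rows '[0, 0, 0, 0, 0, 0, 0, 0, 0, 0, 0, 0, 0, 0, 0, 0, 0, 0, 0, 0, 0, 0, 0, 0, 0, 0, 0, 0, 0, 0, 0, 0, 0, 0, 0, 0, 0, 0, 0, 0, 0, 0, 0, 0, 0, 0, 0, 0]'

```text
t: 8.93
eef_pos: [0.4653, 0.21, 0.0733]
tool_rot: [-0.0, 0.992, 0.123, 0.0]
ft_force: [-0.1, -0.6, 6.9]
width: 0.0231
grip_force: 58.9
```

Run:
```python
from h import *
s=state();print(s["t"],s["eef_pos"],yaw(),s["ft_force"],s["wrist_torque"],s["width"],s["grip_force"],q2R(s["tool_rot"])[:,2])
```

```text
8.9333 [0.46534354 0.21002194 0.07331296] 14.092864990282362 [-0.11652017 -0.61650618  6.866878  ] [-0.13507584  0.27569384  0.02051965] 0.023070372780703112 58.882214426994324 [ 4.85448438e-04  5.30365146e-04 -9.99999742e-01]
```

Emit:
step_arm --rows '[0, 0, -0.006, 0, 0, 0, 0, 0, -0.01, 0, 0, 0, 0, 0, -0.02, 0, 0, 0, 0, 0, -0.02, 0, 0, 0, 0, 0, -0.02, 0, 0, 0, 0, 0, -0.015, 0, 0, 0, 0, 0, 0, 0, 0, 0, 0, 0, 0, 0, 0, 0]'

```text
t: 9.6
eef_pos: [0.4653, 0.21, 0.1645]
tool_rot: [-0.0, 0.992, 0.123, 0.001]
ft_force: [-0.7, -0.2, -2.8]
width: 0.0231
grip_force: 58.9
```

Run:
```python
from h import *
s=state();p=s["eef_pos"];print(s["t"],p,yaw(),s["ft_force"],s["wrist_torque"],s["width"],s["qpos"].round(2),q2R(s["tool_rot"])[:,2])
y=np.radians(yaw());x=np.array([np.cos(y),np.sin(y)]);Y=np.array([np.sin(y),-np.cos(y)])
d=np.array([.572,-.1537])-p[:2];print("tool delta",d@x,d@Y)
im=get_image("wrist");cv2.imwrite("pics/w5.png",im["pixels"][60:])
```

```text
9.6 [0.46530434 0.20998314 0.16445766] 14.095855161408771 [-0.67462737 -0.18114114 -2.75325913] [-0.02562736  0.02803659  0.04558778] 0.023057026821300786 [-0.44  0.16 -0.09  1.87  0.01  1.11 -1.85] [ 1.16295969e-03  8.52989636e-04 -9.99998960e-01]
tool delta 0.01490986283093397 0.37871768995184885
```

View pics/w5.png

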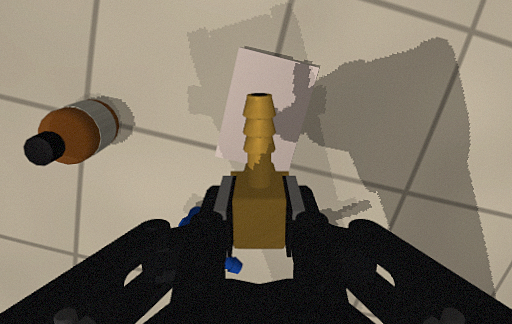

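The elbow is held between the pads. Its top face spans about x 233–287 and its near edge is at y≈248 in the crop; the barb tip is at (260,95).

Run:
```python
from h import *
s=state();im=get_image("wrist")
hsv=cv2.cvtColor(im["pixels"],cv2.COLOR_BGR2HSV)
m=cv2.inRange(hsv,(12,90,30),(34,255,255))
rows=np.where(m[200:330,255:266].mean(1)>128)[0];print("brass rows",rows.min()+200,rows.max()+200)
for r in (160,170,180,200,230,240,260,280,300,305):
    c=np.where(m[r,200:320])[0]
    if len(c): print(r,c.min()+200,c.max()+200)
T=np.array(im["tool_from_camera"])
def tp(uv,z):
    n=cv2.undistortPoints(np.array(uv,float).reshape(-1,1,2),K(im),np.array(im["dist_coeffs"]))[0,0]
    d=T[:3,:3]@[n[0],n[1],1];return T[:3,3]+d*((z-T[2,3])/d[2])
near=tp((260,rows.max()+200.5),-.0027);print("near edge tool",near,"center x",near[0]+.013)
for r in (285,300):
    c=np.where(m[r,225:300])[0]+225;print(r,tp((c.min()-.5,r),-.0027),tp((c.max()+.5,r),-.0027))
r=np.where(m[140:200,260])[0].min()+140
c=np.where(m[r+8,200:320])[0]+200;print("barb tip",r,tp((c.mean(),r+8),.0133-.0075))
```

```text
brass rows 200 308
160 246 272
170 244 274
180 246 272
200 246 272
230 244 274
240 235 282
260 232 286
280 232 285
300 233 284
305 234 284
near edge tool [-0.01497987  0.00096898 -0.0027    ] center x -0.0019798701629791093
285 [-0.00258478 -0.01118469 -0.0027    ] [-0.00259999  0.01221751 -0.0027    ]
300 [-0.01041841 -0.01140702 -0.0027    ] [-0.01043262  0.01198775 -0.0027    ]
barb tip 156 [0.04982702 0.00032331 0.0058    ]
```

Emit:
step_arm --rows '[0.0013, 0.0292, 0, 0, 0, 0, 0.0013, 0.0292, 0, 0, 0, 0, 0.0013, 0.0292, 0, 0, 0, 0, 0.0013, 0.0292, 0, 0, 0, 0, 0.0013, 0.0292, 0, 0, 0, 0, 0.0013, 0.0292, 0, 0, 0, 0, 0.0013, 0.0292, 0, 0, 0, 0, 0.0013, 0.0292, 0, 0, 0, 0]'

```text
t: 10.37
eef_pos: [0.5315, -0.0157, 0.1624]
tool_rot: [-0.0, 0.992, 0.123, -0.001]
ft_force: [0.4, 0.0, -1.8]
width: 0.0226
grip_force: 59.2
```

Emit:
step_arm --rows '[0.0013, 0.0292, 0, 0, 0, 0, 0.0013, 0.0292, 0, 0, 0, 0, 0.0013, 0.0292, 0, 0, 0, 0, 0.0013, 0.0289, 0, 0, 0, 0, 0.0013, 0.0281, 0, 0, 0, 0, 0, 0, 0, 0, 0, -0.05, 0, 0, 0, 0, 0, 0, 0, 0, 0, 0, 0, 0]'

```text
t: 11.03
eef_pos: [0.5729, -0.1522, 0.1623]
tool_rot: [-0.001, 0.989, 0.147, -0.001]
ft_force: [0.5, 0.3, -1.3]
width: 0.0233
grip_force: 59.2
```

```bash
cat > st.py <<'E'
from h import *
import sys
s=state();p=s["eef_pos"];Rt=q2R(s["tool_rot"])
print("t",s["t"],"p",p.round(4),"yaw",round(yaw(),2),"barb-rib",round(yaw()+42.6,2),"F",s["ft_force"].round(1),"M",s["wrist_torque"].round(2),"w",s["width"].round(4),"z",Rt[:,2].round(4),"q7",s["qpos"][6].round(2))
ax=p+Rt@[-.0017,0,0]; d=Rt.T@(np.array([.5721,-.1535,p[2]])-ax)
print("tip z",(p[2]-.0613).round(4),"axis-mouth corr in tool (mm)",(d*1e3).round(2))
E
python3 st.py
```

```text
Traceback (most recent call last):
  File "st.py", line 4, in <module>
    print("t",s["t"],"p",p.round(4),"yaw",round(yaw(),2),"barb-rib",round(yaw()+42.6,2),"F",s["ft_force"].round(1),"M",s["wrist_torque"].round(2),"w",s["width"].round(4),"z",Rt[:,2].round(4),"q7",s["qpos"][6].round(2))
                                                                                                                                                      ^^^^^^^^^^^^^^^^
AttributeError: 'float' object has no attribute 'round'
```

Emit:
step_arm --rows '[0.0005, 0.001, 0.01, 0, 0, 0, 0, 0, 0.01, 0, 0, 0, 0, 0, 0.008, 0, 0, 0, 0, 0, 0.004, 0, 0, 0, 0, 0, 0.002, 0, 0, 0, 0, 0, 0.001, 0, 0, 0, 0, 0, 0, 0, 0, 0, 0, 0, 0, 0, 0, 0]'

```text
t: 11.7
eef_pos: [0.5745, -0.1537, 0.1289]
tool_rot: [0.0, 0.989, 0.147, 0.0]
ft_force: [1.0, -0.3, -2.5]
width: 0.0233
grip_force: 59.2
```

```bash
sed -i 's/s\["width"\].round(4)/round(float(s["width"]),4)/' st.py; python3 st.py
```

```text
t 11.7 p [ 0.5745 -0.1537  0.1289] yaw 16.96 barb-rib 59.56 F [ 1.  -0.3 -2.5] M [ 0.01 -0.01 -0.01] w 0.0233 z [ 2.e-04  0.e+00 -1.e+00] q7 -1.04
tip z 0.0676 axis-mouth corr in tool (mm) [-0.54 -0.88 -0.  ]
```

Emit:
step_arm --rows '[-0.0005, -0.0008, 0.002, 0, 0, 0, 0, 0, 0.002, 0, 0, 0, 0, 0, 0.002, 0, 0, 0, 0, 0, 0.002, 0, 0, 0, 0, 0, 0.002, 0, 0, 0, 0, 0, 0, 0, 0, 0, 0, 0, 0, 0, 0, 0, 0, 0, 0, 0, 0, 0]'

```text
t: 12.37
eef_pos: [0.5736, -0.1531, 0.1186]
tool_rot: [-0.0, 0.989, 0.147, -0.0]
ft_force: [-0.4, -0.4, -1.3]
width: 0.0231
grip_force: 59.2
```

```bash
python3 st.py
```

```text
t 12.3667 p [ 0.5736 -0.1531  0.1186] yaw 16.96 barb-rib 59.56 F [-0.4 -0.4 -1.3] M [ 0.   -0.02 -0.01] w 0.0231 z [-2.e-04  0.e+00 -1.e+00] q7 -1.03
tip z 0.0573 axis-mouth corr in tool (mm) [ 0.13 -0.05  0.  ]
```

Emit:
step_arm --rows '[0, 0, 0.001, 0, 0, 0, 0, 0, 0.001, 0, 0, 0, 0, 0, 0.001, 0, 0, 0, 0, 0, 0.001, 0, 0, 0, 0, 0, 0.001, 0, 0, 0, 0, 0, 0.001, 0, 0, 0, 0, 0, 0, 0, 0, 0, 0, 0, 0, 0, 0, 0]'

```text
t: 13.03
eef_pos: [0.5738, -0.1531, 0.1134]
tool_rot: [-0.0, 0.989, 0.147, 0.0]
ft_force: [-2.3, -0.2, 5.7]
width: 0.0229
grip_force: 60.4
```

```bash
python3 st.py
```

```text
t 13.0333 p [ 0.5738 -0.1531  0.1134] yaw 16.96 barb-rib 59.56 F [-2.3 -0.2  5.7] M [ 0.15  0.66 -0.  ] w 0.0229 z [ 3.e-04  1.e-04 -1.e+00] q7 -1.03
tip z 0.0521 axis-mouth corr in tool (mm) [-0.07 -0.1  -0.  ]
```

Emit:
step_arm --rows '[0, 0, 0, 0, 0, 0.02, 0, 0, 0.0, 0, 0, 0.02, 0, 0, 0, 0, 0, 0.02, 0, 0.0001, 0, 0, 0, 0.02, 0, 0, 0, 0, 0, 0, 0, 0, 0, 0, 0, 0, 0, 0, 0, 0, 0, 0, 0, 0, 0, 0, 0, 0]'

```text
t: 13.7
eef_pos: [0.5736, -0.1531, 0.1124]
tool_rot: [-0.0, 0.994, 0.108, -0.0]
ft_force: [0.7, 0.5, -2.4]
width: 0.023
grip_force: 59.2
```

```bash
python3 st.py
```

```text
t 13.7 p [ 0.5736 -0.1531  0.1124] yaw 12.4 barb-rib 55.0 F [ 0.7  0.5 -2.4] M [ 0.07 -0.21 -0.08] w 0.023 z [-5.e-04  2.e-04 -1.e+00] q7 -1.11
tip z 0.0511 axis-mouth corr in tool (mm) [0.18 0.11 0.  ]
```

Emit:
step_arm --rows '[0, 0, 0.001, 0, 0, 0.01, 0, 0, 0.001, 0, 0, 0, 0, 0, 0.001, 0, 0, 0, 0, 0, 0.001, 0, 0, 0, 0, 0, 0.001, 0, 0, 0, 0, 0, 0.001, 0, 0, 0, 0, 0, 0, 0, 0, 0, 0, 0, 0, 0, 0, 0]'

```text
t: 14.37
eef_pos: [0.5735, -0.1531, 0.1065]
tool_rot: [-0.0, 0.995, 0.103, -0.0]
ft_force: [-0.3, 0.1, -1.0]
width: 0.0228
grip_force: 59.2
```

```bash
python3 st.py
```

```text
t 14.3667 p [ 0.5735 -0.1531  0.1065] yaw 11.81 barb-rib 54.41 F [-0.3  0.1 -1. ] M [ 0.   -0.05 -0.03] w 0.0228 z [-5.e-04  1.e-04 -1.e+00] q7 -1.12
tip z 0.0452 axis-mouth corr in tool (mm) [0.21 0.08 0.  ]
```

Emit:
step_arm --rows '[0.0002, 0, 0.001, 0, 0, 0, 0, 0, 0.001, 0, 0, 0, 0, 0, 0.001, 0, 0, 0, 0, 0, 0, 0, 0, 0, 0, 0, 0, 0, 0, 0, 0, 0, 0, 0, 0, 0, 0, 0, 0, 0, 0, 0, 0, 0, 0, 0, 0, 0]'

```text
t: 15.03
eef_pos: [0.5738, -0.1531, 0.1037]
tool_rot: [-0.0, 0.995, 0.103, -0.0]
ft_force: [-0.5, 0.7, 0.4]
width: 0.0231
grip_force: 59.3
```

```bash
python3 st.py
```

```text
t 15.0333 p [ 0.5738 -0.1531  0.1037] yaw 11.8 barb-rib 54.4 F [-0.5  0.7  0.4] M [-0.    0.11  0.03] w 0.0231 z [-3.e-04  1.e-04 -1.e+00] q7 -1.12
tip z 0.0424 axis-mouth corr in tool (mm) [-0.03  0.03  0.  ]
```

Emit:
step_arm --rows '[0, 0.0001, 0, 0, 0, 0.05, 0, 0.0001, 0, 0, 0, 0.05, 0, 0, 0, 0, 0, 0.05, 0, 0.0001, 0, 0, 0, 0.05, 0, 0.0001, 0, 0, 0, 0.05, 0, 0.0001, 0, 0, 0, 0.05, 0, 0.0001, 0, 0, 0, 0.05, 0, 0, 0, 0, 0, 0]'

```text
t: 15.7
eef_pos: [0.5738, -0.1537, 0.1037]
tool_rot: [0.0, 0.997, -0.073, -0.0]
ft_force: [-0.3, -0.1, 1.0]
width: 0.0231
grip_force: 59.4
```

```bash
python3 st.py
```

```text
t 15.7 p [ 0.5738 -0.1537  0.1037] yaw -8.38 barb-rib 34.22 F [-0.3 -0.1  1. ] M [-0.06  0.06 -0.  ] w 0.0231 z [-3.e-04  0.e+00 -1.e+00] q7 -1.45
tip z 0.0424 axis-mouth corr in tool (mm) [-0.06  0.05  0.  ]
```

Emit:
step_arm --rows '[0, 0, 0, 0, 0, 0.035, 0, 0.0001, 0, 0, 0, 0.035, 0, 0.0001, 0.0001, 0, 0, 0.035, 0, 0, 0.0002, 0, 0, 0.035, 0, 0.0001, 0.0002, 0, 0, 0.035, 0, 0.0001, 0.0002, 0, 0, 0.035, 0, 0, 0, 0, 0, 0, 0, 0, 0, 0, 0, 0]'

```text
t: 16.37
eef_pos: [0.5739, -0.1541, 0.1031]
tool_rot: [-0.0, 0.985, -0.175, 0.0]
ft_force: [0.2, -0.4, 1.3]
width: 0.0229
grip_force: 59.5
```

```bash
python3 st.py
```

```text
t 16.3667 p [ 0.5739 -0.1541  0.1031] yaw -20.15 barb-rib 22.45 F [ 0.2 -0.4  1.3] M [0.05 0.04 0.06] w 0.0229 z [ 0.  0. -1.] q7 -1.64
tip z 0.0418 axis-mouth corr in tool (mm) [-0.15  0.07 -0.  ]
```

Emit:
step_arm --rows '[0, 0, 0.0002, 0, 0, 0.035, 0, 0.0001, 0.0002, 0, 0, 0.035, 0, 0.0001, 0.0001, 0, 0, 0.035, 0, 0, 0.0002, 0, 0, 0.035, 0, 0.0001, 0.0002, 0, 0, 0.035, 0, 0.0001, 0.0001, 0, 0, 0.035, 0, 0, 0, 0, 0, 0, 0, 0, 0, 0, 0, 0]'

```text
t: 17.03
eef_pos: [0.5739, -0.1545, 0.1023]
tool_rot: [-0.0, 0.961, -0.277, 0.0]
ft_force: [0.1, 0.3, 3.4]
width: 0.0232
grip_force: 59.8
```

```bash
python3 st.py
```

```text
t 17.0333 p [ 0.5739 -0.1545  0.1023] yaw -32.18 barb-rib 10.42 F [0.1 0.3 3.4] M [ 0.01 -0.04  0.01] w 0.0232 z [ 5.e-04 -1.e-04 -1.e+00] q7 -1.83
tip z 0.041 axis-mouth corr in tool (mm) [-0.34  0.08 -0.  ]
```

Emit:
step_arm --rows '[-0.0002, 0, 0.0001, 0, 0, 0.03, 0, 0.0001, 0.0001, 0, 0, 0.03, 0, 0, 0.0001, 0, 0, 0.03, 0, 0.0001, 0.0001, 0, 0, 0.03, 0, 0, 0.0001, 0, 0, 0.03, 0, 0, 0, 0, 0, 0, 0, 0, 0, 0, 0, 0, 0, 0, 0, 0, 0, 0]'

```text
t: 17.7
eef_pos: [0.5736, -0.1546, 0.1017]
tool_rot: [-0.0, 0.937, -0.349, 0.0]
ft_force: [-0.1, -0.8, 4.6]
width: 0.0233
grip_force: 59.9
```

```bash
python3 st.py
python3 - <<'E'
from h import *
s=state();im=get_image("wrist");cv2.imwrite("pics/w6.png",cv2.resize(im["pixels"][90:330,120:400],None,fx=2.5,fy=2.5,interpolation=2))
E
```

```text
t 17.7 p [ 0.5736 -0.1546  0.1017] yaw -40.8 barb-rib 1.8 F [-0.1 -0.8  4.6] M [-0.12 -0.14 -0.01] w 0.0233 z [ 5.e-04 -1.e-04 -1.e+00] q7 -1.97
tip z 0.0404 axis-mouth corr in tool (mm) [-0.13  0.12 -0.  ]
```

View pics/w6.png

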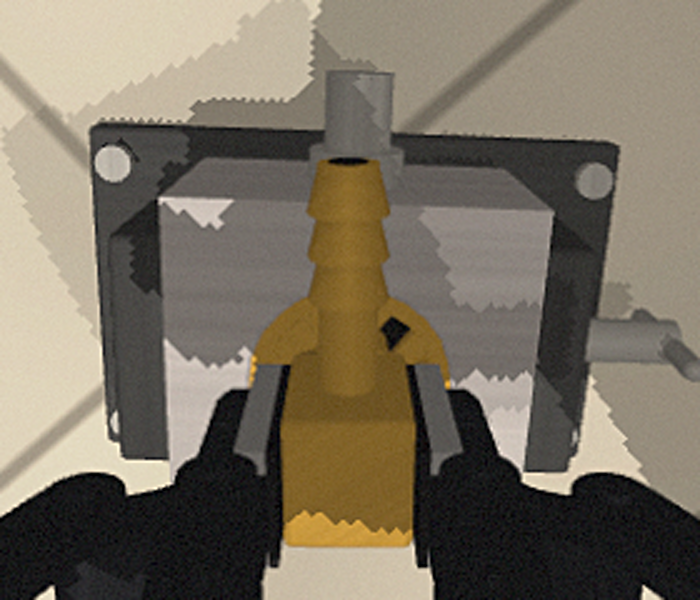

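The barb points up the block's rib and stub axis, with the block's top edge (160,197)→(553,210) showing about 1.9° left to turn.

Emit:
step_arm --rows '[0, 0, 0, 0, 0, 0.014, 0, 0, 0, 0, 0, 0.014, 0, 0, 0, 0, 0, 0, 0, 0, 0, 0, 0, 0, 0, 0, -0.0002, 0, 0, 0, 0, 0, -0.0002, 0, 0, 0, 0, 0, 0, 0, 0, 0, 0, 0, 0, 0, 0, 0]'

```text
t: 18.42
eef_pos: [0.5734, -0.1546, 0.1018]
tool_rot: [0.0, 0.932, -0.363, 0.0]
ft_force: [2.3, -1.3, 3.3]
width: 0.0229
grip_force: 59.9
```

```bash
python3 st.py
```

```text
t 18.4167 p [ 0.5734 -0.1546  0.1018] yaw -42.52 barb-rib 0.08 F [ 2.3 -1.3  3.3] M [-0.23 -0.54 -0.05] w 0.0229 z [ 0.e+00 -1.e-04 -1.e+00] q7 -2.0
tip z 0.0405 axis-mouth corr in tool (mm) [ 0.02  0.09 -0.  ]
```

Emit:
step_arm --rows '[0, 0, -0.0002, 0, 0, 0, 0, 0, -0.0002, 0, 0, 0, 0, 0, -0.0002, 0, 0, 0, 0, 0, 0, 0, 0, 0, 0, 0, 0, 0, 0, 0, 0, 0, 0, 0, 0, 0, 0, 0, 0, 0, 0, 0, 0, 0, 0, 0, 0, 0]'

```text
t: 19.08
eef_pos: [0.5732, -0.1545, 0.1021]
tool_rot: [0.0, 0.932, -0.363, -0.0]
ft_force: [4.5, -3.6, -3.4]
width: 0.023
grip_force: 59.0
```

```bash
python3 st.py
```

```text
t 19.0833 p [ 0.5732 -0.1545  0.1021] yaw -42.51 barb-rib 0.09 F [ 4.5 -3.6 -3.4] M [-0.4  -1.28  0.06] w 0.023 z [-4.e-04  0.e+00 -1.e+00] q7 -2.0
tip z 0.0408 axis-mouth corr in tool (mm) [0.2  0.04 0.  ]
```

Emit:
step_arm --rows '[0, 0, 0.0002, 0, 0, 0, 0, 0, 0, 0, 0, 0, 0, 0, 0, 0, 0, 0, 0, 0, 0, 0, 0, 0, 0, 0, 0, 0, 0, 0, 0, 0, 0, 0, 0, 0, 0, 0, 0, 0, 0, 0, 0, 0, 0, 0, 0, 0]' --gripper 0.07

```text
t: 19.75
eef_pos: [0.5732, -0.1545, 0.1022]
tool_rot: [0.0, 0.932, -0.363, -0.0]
ft_force: [0.2, -1.0, -0.5]
width: 0.07
grip_force: 0.0
```

Emit:
step_arm --rows '[0, 0, -0.005, 0, 0, 0, 0, 0, -0.01, 0, 0, 0, 0, 0, -0.02, 0, 0, 0, 0, 0, -0.02, 0, 0, 0, 0, 0, -0.02, 0, 0, 0, 0, 0, -0.015, 0, 0, 0, 0, 0, 0, 0, 0, 0, 0, 0, 0, 0, 0, 0]'

```text
t: 20.42
eef_pos: [0.5738, -0.1547, 0.1937]
tool_rot: [-0.0, 0.932, -0.363, 0.001]
ft_force: [-0.6, 0.7, 0.1]
width: 0.0702
grip_force: 0.0
```

```bash
python3 st.py
python3 - <<'E'
from h import *
s=state();im=get_image("wrist");cv2.imwrite("pics/w7.png",cv2.resize(im["pixels"][60:300,120:400],None,fx=2.5,fy=2.5,interpolation=2))
E
```

```text
t 20.4167 p [ 0.5738 -0.1547  0.1937] yaw -42.52 barb-rib 0.08 F [-0.6  0.7  0.1] M [ 0.06 -0.01 -0.02] w 0.0702 z [ 2.1e-03 -1.0e-04 -1.0e+00] q7 -2.03
tip z 0.1324 axis-mouth corr in tool (mm) [-0.37  0.29 -0.  ]
```

View pics/w7.png

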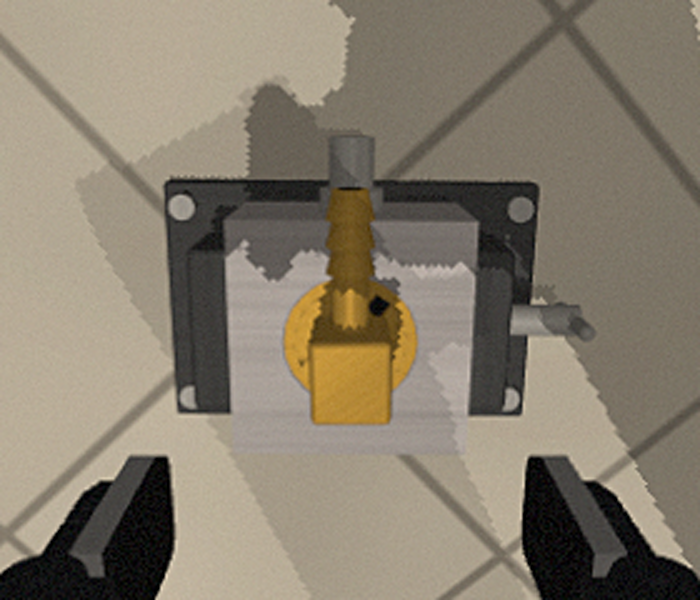

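The elbow stands free and upright in the port. Its barb, from (351,375) to (351,195), lines up with the stub at (352,160), and the gripper is clear.

```bash
python3 -c "
from workcell import *
print(sign_off())"
```

```text
the job is handed in; nothing more can be done
None
```

The brass elbow is screwed into the port with the thread holding it, its barb within about a degree of the rib direction by my measurements, and the gripper released and clear; I handed the job in at about 20 s, with wrist-force readings never above about 7 N.

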